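Commission a rack sampler: release the transport lock and take out the transport bracket

ROBOT

A 6-joint arm with a two-finger parallel gripper is mounted at the origin on the work surface. World frame = base frame: x ahead of the robot, y to its left, z up, the work surface at z = 0. Lengths are in m, angles in degrees, forces in N, time in s.
With the tool pointing down it reaches from about 0.35 to 0.95 m from the base axis. Payload 17.4 kg.
Tool frame: the origin (TCP) lies on the centre line of the jaws, within the pads' length; the fingertips stand 19 mm ahead of it and the grasp point (between the pads) is the TCP (bot.tip_extent is the z of the fingertips in the tool frame, in m); z points along the fingers, y is the direction in which the jaws open and shut (so a half turn about z gives the same grasp; the last joint's range is limited). The gripper opens to 93 mm and grips with 3 to 60 N. Pads are 15 mm wide; open, the fingers measure 128 mm over their backs; the gripper's body (75 mm by 188 mm) begins 65 mm behind the grasp point.
Start: joints at [-78.255, 6.646, 82.598, -0, 90.757, -2.166], TCP at [0.162, -0.655, 0.238] pointing down, gripper open.
Joint ranges: [-162.19, 162.19], [-47.58, 125.68], [4.15, 143.07], [-65.23, 245.23], [0.69, 171.88], [-170.13, 170.13]. Speed limits (degrees/s): [108.29, 108.29, 127.2, 180, 180, 180].

INTERFACE

Orientations are given as [roll, pitch, yaw] about the fixed x, y, z axes, in that order (R = Rz(yaw) Ry(pitch) Rx(roll)).
In Python, from rig import bot, cams gives the robot as it stands.
- The arm moves only by the shell command python3 -m crank 'ROWS'. ROWS is JSON, a list of rows, each a list of 3 entries, a list of its own where there are three numbers: the shift along the world's x, y, z in m, then the turn about the world's z in rad, then the closure, from 0 (fully open) to 1 (shut). In form: [[[tx, ty, tz], turn, claw], ...]. A call has 1 to 10 rows; each row is the pose to reach, as a shift and turn from the pose commanded when the call began; what a row does not reach only later rows make up. A row lasts 1/12 s, in which the tool goes at most 41.7 mm and 7.16 degrees, less where a joint would pass 70% of its speed; a pose out of reach is approached as far as the arm can. A call with a gripper value outside its range is refused whole. The fingers move at their own pace and stop on an object; the grip force is fixed at half the most. Time passes only in rows, so rows that repeat a pose let the fingers close. It gives the time, the measured TCP pose, the force and the opening at its end, in the units of the state.
- bot.state(): the state, without advancing time (a new reading comes with each control period).
- cams.capture(name): name is "scene" or "side" or "wrist"; returns a dict with "frame" (480x640x3 uint8, blue, green, red), "fx", "fy", "cx", "cy" (pixels), "k1" (the pictures are not rectified: a ray, as slopes to the right and down, at radius r is drawn at 1 + k1 r^2 times it, then the intrinsics apply), "R" (3x3) and "t" (3): a world point X has camera coordinates R X + t. Camera axes: x right, y down, z forward; pixel columns grow to the right and rows downward; lengths in m; the calibration is good to about 2 mm. A picture is of the moment at which its call begins. There is no depth.
- bot.close_job(): hands the job in, once; it reports no verdict.
The state is a dict: "time": time; "joints": joint angles; "dq": joint speeds; "joint_efforts": joint torques, N m; "ee_pos": TCP position; "tool_rot": TCP orientation; "contact_force": force on the tool from outside, world axes, zero at the start; "ft_torque": the same for the moment, N m; "finger_gap": finger opening in m.
Only numpy, scipy, OpenCV 4.12 (cv2) and the standard library are available. Lean on these libraries where they do the work, as an engineer would, in place of code of your own. Each camera call takes 0.05 s, during which the arm holds its last target. There are 200 camera calls.

TASK

This white rack sampler has just come from the depot and has to be made ready for use: push its transport-lock knob in and turn it clockwise past its safety stop until it springs back up unlocked, pull the rack drawer open, lift out the steel transport bracket and set it down, without dropping it, on its two feet in the empty large compartment of the grey accessory tray. Then push the drawer fully shut again, with the lock left released. Leave all the other things on the bench, in the tray and on the sampler where they are.

Things in the scene. Friction and masses are not known exactly. Their poses are not given: they have to be found in the camera images.
- knob_grip (a point): Black lock knob, right front on the sampler's deck: skirt 58 mm across, on it a grip bar 62 mm long, 16 wide, 36 high, a white line on its pointer end. Point: on the knob's vertical axis, 11 mm below the bar's top, 25 above the skirt, 48 above the deck when up; moves and turns with the knob. x along the bar, away from the pointer end; z up.
- lock_knob (a joint): Knob angle, rad, clockwise from above. Locked 0 to 0.1 (pointer to the sampler's front); end 1.40 (pointer to the robot's left). Up, its safety stop blocks it at 0.1; pushed in 9 mm or more it passes under; let go beyond 1.1 it springs up and is held there: released. Let go between, it stays in. Friction 0.06 N m. Locked, it holds the drawer shut.
- lock_press (a joint): How far the knob is pushed in (straight down), m: 0 up, 0.012 fully in. A spring pushes it up, with about 5 N at the start of the travel and 11 N at its end.
- drawer (a joint): Opening of the rack drawer, m: 0 shut, 0.13 fully open; it slides level out of the sampler's front, towards the robot. Friction about 2.5 N; it stays where it is left. It can move only a few mm while the lock is on.
- drawer_handle (a point): Middle of the drawer's steel bow handle: level round bar 10 mm thick, clear for 90 mm, its axis 40 mm in front of the white drawer front (250 x 68 mm, 12 thick) and 32 below the deck; moves with the drawer. x looks into the sampler (the drawer opens along -x), y along the bar, z up. Inside, the drawer is 202 mm wide; floor 35 mm and wall tops 3 mm below this point.
- sampler: White rack sampler fixed to the bench, 320 mm wide and deep; deck 115 mm high, rear part (from 205 mm behind the front) 165 mm, a carton on it. Origin on the bench under its front face, in line with the handle; x looks into the sampler, y to the robot's left, z up. Sides at y = 125 and -195 mm; the knob's axis at x = 45, y = -150 mm; drawer handle shut at x = -52, y = 0, z = 83 mm.
- bracket_mid (a point): Steel transport bracket on its feet on the drawer floor: inverted channel 40 mm wide, 100 long, 46 high, with a 15 mm foot tab at each end (130 over all); 0.2 to 0.45 kg. Point at its centre, 23 mm above its feet; x across, y along (about parallel to the handle), z up. Under the deck when the drawer is shut; clear of it, 54 mm (+-4) behind the drawer front, when fully open.
- tray_big (a point): Centre of the floor of the large, empty compartment (inside 150 mm in x, 152 in y) of the grey accessory tray, left or right of the drawer. Floor 4 mm above the bench, walls 4 mm thick, 45 high. The tray (230 x 160 mm, fixed) has a narrow second compartment on its -x side, behind a 40 mm high divider, with a wrench in it. x, y along the sides, z up.
- wrench_grip (a point): Grip of a steel wrench, 130 mm long, in the narrow compartment of the tray; stays there.
- tube_rack: White rack with capped glass tubes, 200 x 85 x 104 mm, on the other side of the drawer from the tray; origin under its centre. Stays there.
- bottle: White plastic bottle, 72 mm in diameter, 150 mm high, to the left of the sampler; origin under its centre. Stays there.
- jar: Amber glass jar with black lid, 76 mm in diameter, 85 mm high, to the right of the sampler; origin under its centre. Stays there.
- screwdriver_grip (a point): Grip of a screwdriver, 190 mm long, black, 26 mm thick, lying across the sampler's deck behind the drawer. Stays there.
- tape_roll: Empty cardboard tape core, 90 mm in diameter, 36 mm high, lying on the bench to the right of the sampler; origin under its centre. Stays there.

How it is judged:
By the outcome, as a careful person would: the job done as asked, in the order asked, and still so for the second after the job is handed in, with the robot touching nothing.
It also fails if it takes over 64 s, if anything falls off the work surface, if the arm or the gripper's body presses on something with over 40 N, if the wrist force passes 120 N, or if a joint passes its speed limit or range.

## Working session

There is one attempt and no reset: what is moved stays moved. The work goes in short steps, Python scripts to look and compute and a shell command to move; the robot and the scene stay as the last step left them, time stands still between calls to the robot, and variables do not carry over. Pictures are saved under pics/ and viewed, about 8 in all and at most 12, crops included, and the job is handed in when it is done.

```bash
ls; mkdir -p pics
python3 - <<'E'
from rig import bot,cams
import cv2,numpy as np
print(bot.state(), bot.tip_extent)
ims=[]
for n in ("scene","side","wrist"):
    c=cams.capture(n); cv2.imwrite(f"pics/{n}0.png",c["frame"]); np.savez(f"pics/{n}0.npz",**c)
    print(n,c["fx"],c["fy"],c["cx"],c["cy"],c["k1"],np.round(c["R"],3).tolist(),np.round(c["t"],3))
E
```

```text
pics
{'time': 0.0, 'joints': array([-7.82535046e+01,  6.67564677e+00,  8.26349653e+01,  3.93304946e-04,
        9.07557055e+01, -2.16585780e+00]), 'dq': array([ 0.04832718,  0.02119143, -0.00639667,  0.04063129, -0.14064772,
        0.08619396]), 'joint_efforts': array([-2.01838152e-04, -7.21258593e+01, -6.22601795e+01,  7.80087942e-02,
        2.38413597e-02, -7.50003733e-05]), 'ee_pos': array([ 0.1622525 , -0.65503205,  0.23689571]), 'tool_rot': array([-1.79933745e+02, -2.89929153e-03,  1.39123565e+01]), 'contact_force': array([-0.68211208, -0.31344021, -0.05167749]), 'ft_torque': array([ 0.00858416, -0.0009048 ,  0.00399828]), 'finger_gap': 0.09309862406190704} 0.019
scene 559.7344492913868 559.7344492913868 322.34506944423765 238.68064464286408 -0.00032567845999288523 [[0.143, 0.99, -0.008], [0.847, -0.127, -0.517], [-0.512, 0.068, -0.856]] [-0.069 -0.396  1.736]
side 519.1821895816927 519.1821895816927 311.7902211333799 245.2345734852923 0.019544036379888986 [[-0.949, -0.316, -0.007], [-0.193, 0.599, -0.777], [0.249, -0.736, -0.63]] [0.518 0.208 1.286]
wrist 357.8194939430285 357.8194939430285 319.8276872176263 239.60544708531495 -0.044086140364120736 [[0.241, -0.971, -0.001], [-0.939, -0.233, 0.251], [-0.244, -0.059, -0.968]] [-0.674 -0.03   0.39 ]
```

View pics/scene0.png

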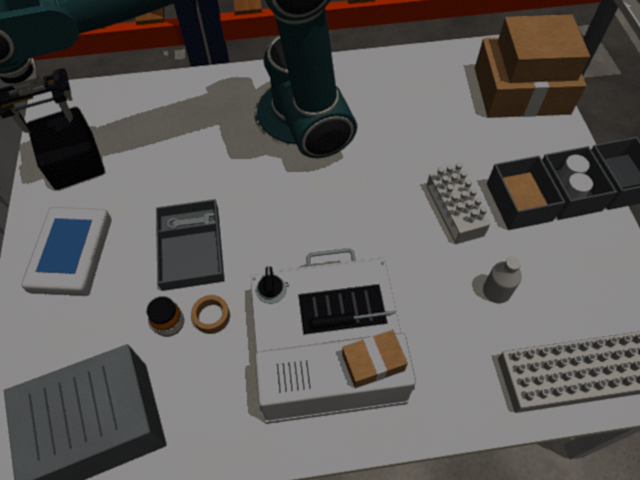

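View pics/side0.png

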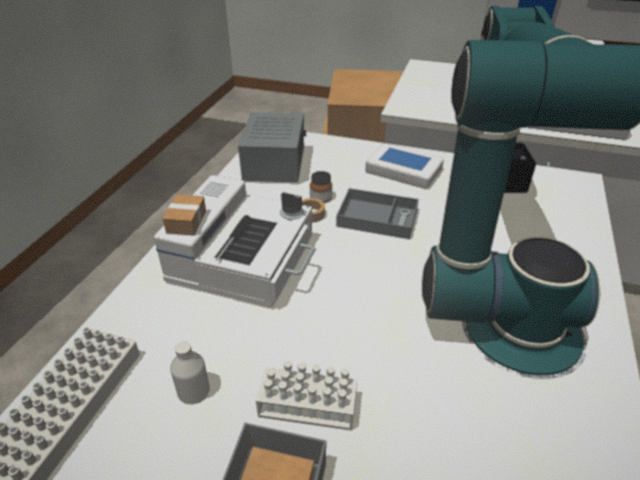

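The scene view shows the handle at about (330,256), the knob at (270,285) with its pointer towards the robot, and the tray at (190,245). The side view shows the knob at (291,203) and the handle at (304,255).

```bash
cat > h.py <<'E'
import numpy as np, cv2
from rig import bot,cams
def snap(n,tag):
    c=cams.capture(n); cv2.imwrite(f"pics/{tag}.png",c["frame"]); np.savez(f"pics/{tag}.npz",**c); return c
def load(tag): return dict(np.load(f"pics/{tag}.npz"))
def K(c): return np.array([[c["fx"],0,c["cx"]],[0,c["fy"],c["cy"]],[0,0,1]],float)
def D(c): return np.array([float(c["k1"]),0,0,0])
def ray(c,uv):
    p=cv2.undistortPoints(np.array([[uv]],float),K(c),D(c)).ravel()
    d=c["R"].T@np.array([*p,1]); return -c["R"].T@c["t"], d/np.linalg.norm(d)
def onz(c,uv,z):
    o,d=ray(c,uv); return o+d*(z-o[2])/d[2]
def tri(*obs):
    A=np.zeros((3,3));b=np.zeros(3)
    for c,uv in obs:
        o,d=ray(c,uv); M=np.eye(3)-np.outer(d,d); A+=M;b+=M@o
    X=np.linalg.solve(A,b)
    return X,[round(float(np.linalg.norm((np.eye(3)-np.outer(d,d))@(X-o)))*1e3,1) for o,d in (ray(c,u) for c,u in obs)]
def proj(c,X):
    X=np.atleast_2d(np.asarray(X,float))
    return cv2.projectPoints(X,cv2.Rodrigues(c["R"])[0],c["t"],K(c),D(c))[0].reshape(-1,2)
def st():
    s=bot.state(); print(round(s["time"],2),np.round(s["ee_pos"],4),np.round(s["tool_rot"],1),"F",np.round(s["contact_force"],1),"gap",round(s["finger_gap"],4),"q",np.round(s["joints"],0))
E
python3 - <<'E'
from h import *
s=load("scene0");d=load("side0");w=load("wrist0")
print("wristcam",-w["R"].T@w["t"], "scene",-s["R"].T@s["t"],"side",-d["R"].T@d["t"])
print("knob",onz(s,(269,283),.14),tri((s,(269,270)),(d,(291,196))))
for p in [(330,256),(308,263),(353,258)]: print("handle",onz(s,p,.083))
for p in [(250,275),(388,262)]: print("deckfront",onz(s,p,.115))
for p in [(157,207),(219,201),(223,277),(161,286)]: print("tray",onz(s,p,.049))
E
```

```text
wristcam [ 0.22967266 -0.63790676  0.38450226] scene [ 1.23468345 -0.09922864  1.28111782] side [0.21075218 0.98464713 0.97461171]
knob [ 0.6503617 -0.1458617  0.14     ] (array([ 0.64471419, -0.1374295 ,  0.18008225]), [6.4, 6.4])
handle [0.56959002 0.00700092 0.083     ]
handle [ 0.58101125 -0.04896185  0.083     ]
handle [0.58345364 0.06184067 0.083     ]
deckfront [ 0.61015544 -0.18899855  0.115     ]
deckfront [0.62379057 0.13773265 0.115     ]
tray [ 0.33425662 -0.42413902  0.049     ]
tray [ 0.33933477 -0.25922718  0.049     ]
tray [ 0.57051683 -0.26062605  0.049     ]
tray [ 0.57292338 -0.4125554   0.049     ]
```

```bash
python3 -m crank '[[[0.03,0.03,0.02],-0.1,0],[[0.06,0.06,0.04],-0.2,0],[[0.09,0.09,0.06],-0.25,0],[[0.12,0.12,0.08],-0.25,0],[[0.15,0.15,0.1],-0.25,0],[[0.18,0.18,0.12],-0.25,0],[[0.21,0.21,0.13],-0.25,0],[[0.24,0.24,0.14],-0.25,0],[[0.26,0.27,0.14],-0.25,0],[[0.26,0.28,0.14],-0.25,0]]'
python3 - <<'E'
from h import *
st(); c=snap("wrist","w1"); print(-c["R"].T@c["t"])
E
```

```text
time: 0.98
ee_pos: [0.4239, -0.3735, 0.3781]
tool_rot: [180.0, -0.0, -0.4]
contact_force: [0.6, 0.1, -0.4]
finger_gap: 0.0928
0.98 [ 0.4239 -0.3735  0.3781] [180.   -0.   -0.4] F [ 0.6  0.1 -0.4] gap 0.0928 q [-44.  -7.  84.   0. 104.  46.]
[ 0.49324073 -0.3733651   0.52565277]
```

View pics/w1.png

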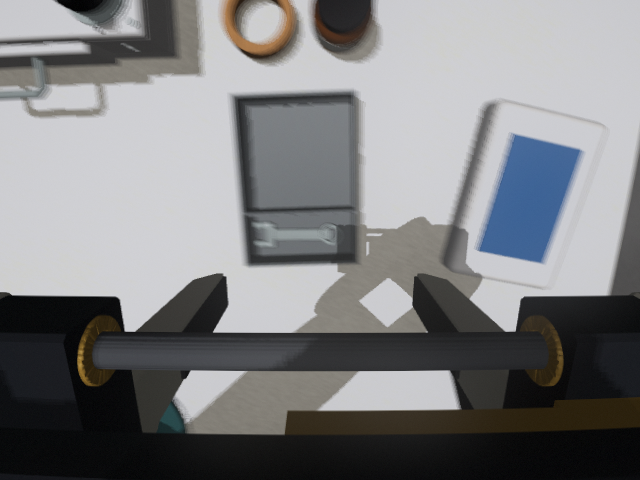

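The wrist view shows the tray with rim corners near (232,95), (355,91), (358,265) and (247,266). The divider is at row 208 and the large compartment is empty and farther from the robot. Next I view the sampler from two places.

```bash
python3 -m crank '[[[0.01,0.04,0.0],0,0],[[0.02,0.08,0.0],0,0],[[0.03,0.12,0],0,0],[[0.04,0.16,0],0,0],[[0.05,0.20,0],0,0],[[0.06,0.23,0],0,0],[[0.06,0.25,0],0,0],[[0.06,0.25,0],0,0]]' >/dev/null; python3 -c "
from h import *
st(); snap('wrist','w2')"
python3 -m crank '[[[0.01,0.04,0.0],0,0],[[0.02,0.08,0.0],0,0],[[0.03,0.12,0],0,0],[[0.03,0.14,0],0,0],[[0.03,0.14,0],0,0],[[0.03,0.14,0],0,0]]' >/dev/null; python3 -c "
from h import *
st(); snap('wrist','w3')
a=cv2.imread('pics/w2.png')[:300];b=cv2.imread('pics/w3.png')[:300]
cv2.imwrite('pics/w23.png',np.vstack([a,b]))"
```

```text
1.7 [ 0.4824 -0.1221  0.3777] [-180.    -0.    -0.2] F [ 0.1 -0.2  0.2] gap 0.093 q [-17. -16.  91.   0. 105.  73.]
2.25 [0.5124 0.0146 0.3774] [180.    0.   -0.3] F [ 0.7 -0.5 -0.6] gap 0.0929 q [ -1. -14.  89.  -0. 105.  89.]
```

View pics/w23.png

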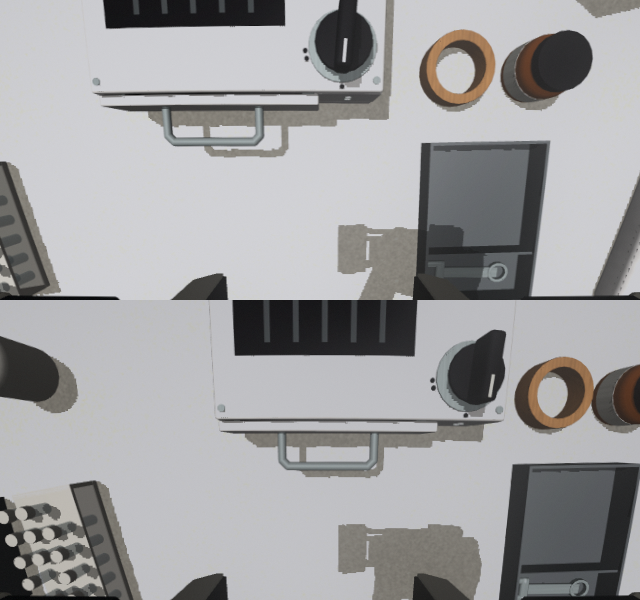

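The upper view (w2) shows screws at (96,81) and (376,81), the handle at (214,142) and the knob at about (343,45). In the lower view (w3) the screws are at (221,108) and (500,109), the handle at (328,165) and the knob's white line around (491,86).

Run:
```python
from h import *
a=load("w2");b=load("w3");w=load("w1");s=load("scene0")
P={}
for n,u,v in [("screwL",(96,81),(221,108)),("screwR",(376,81),(500,109)),("handle",(214,142),(328,165)),("hL",(165,140),(280,165)),("hR",(262,142),(376,166)),
  ("line0",(345,62),(490,96)),("line1",(345,40),(493,76)),("trayTL",(421,143),(513,165)),("divR",(529,252),(0,0))]:
    if v!=(0,0): P[n],r=tri((a,u),(b,v)); print(n,np.round(P[n],4),r)
ax=P["screwL"]-P["screwR"]; print("yaw sampler",np.degrees(np.arctan2(-ax[0],ax[1])))
hx=P["hL"]-P["hR"]; print("yaw handle",np.degrees(np.arctan2(-hx[0],hx[1])),np.linalg.norm(hx))
print("screw dist",np.linalg.norm(ax))
T=[onz(w,p,.049) for p in [(232,95),(355,91),(358,265),(247,266)]]; print(np.round(T,4).tolist(),"c",np.mean(T,0), [round(float(np.linalg.norm(T[i]-T[i-1])),3) for i in range(4)])
T=[onz(a,p,.049) for p in [(421,143),(550,141)]]; print(np.round(T,4).tolist())
for sc,k in ((a,"w2"),(b,"w3")):
    f=sc["frame"]; x0,y0=(40,0) if k=="w2" else (180,30)
    cv2.imwrite(f"pics/c{k}.png",cv2.resize(f[y0:y0+150,x0:x0+350],None,fx=2.28,fy=1.95*1,interpolation=cv2.INTER_CUBIC))
i=np.vstack([cv2.imread("pics/cw2.png"),cv2.imread("pics/cw3.png")]); cv2.imwrite("pics/cc.png",i); print(i.shape)
```

```text
screwL [0.6244 0.1222 0.115 ] [0.4, 0.4]
screwR [ 0.6213 -0.1818  0.1178] [0.9, 0.9]
handle [0.5595 0.0052 0.0835] [0.9, 0.9]
hL [0.5613 0.0625 0.089 ] [0.3, 0.3]
hR [ 0.5586 -0.0528  0.0856] [0.5, 0.5]
line0 [ 0.628  -0.1449  0.172 ] [0.4, 0.4]
line1 [ 0.6452 -0.1444  0.1759] [0.1, 0.1]
trayTL [ 0.5569 -0.2643  0.0052] [0.5, 0.5]
yaw sampler -0.5945485735601382
yaw handle -1.3555648087067014 0.11540700586111258
screw dist 0.30401077795574544
[[0.5582, -0.2633, 0.049], [0.5615, -0.4178, 0.049], [0.3325, -0.4258, 0.049], [0.332, -0.2699, 0.049]] c [ 0.44605518 -0.34421258  0.049     ] [0.226, 0.154, 0.229, 0.156]
[[0.5569, -0.2524, 0.049], [0.5608, -0.4232, 0.049]]
(584, 798, 3)
```

View pics/cc.png

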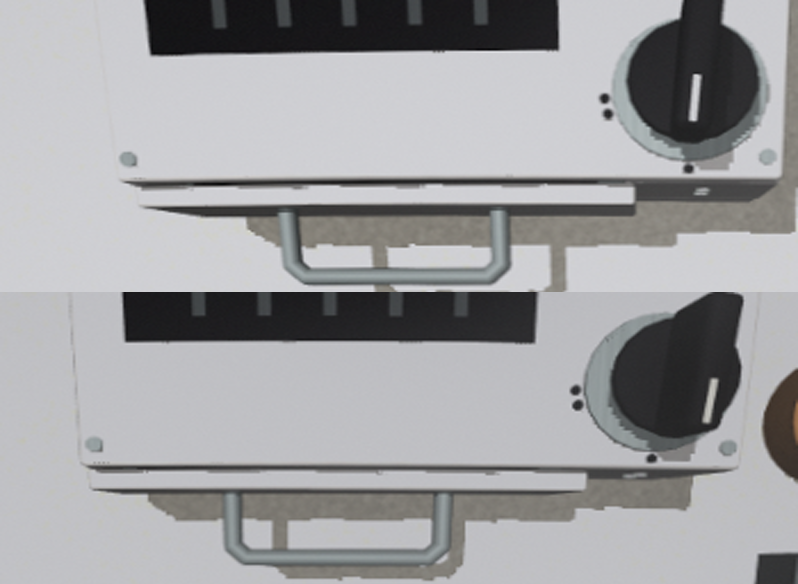

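Run:
```python
from h import *
a=load("w2");b=load("w3")
P={}
for n,u,v in [("handle",(214.6,141),(328.7,165.9)),("frontL",(91.8,91.3),(215,118.7)),("frontR",(383,92.3),(504.6,119.2)),("knobskirt",(344.4,43.6),(477.6,74.6)),
 ("line_front",(344.4,62),(491,96.5)),("deckdot",(342,86.5),(466,115.1)),
 ("screwL",(96,81.5),(221,108)),("screwR",(376.5,80.5),(499.5,109.5))]:
    P[n],r=tri((a,u),(b,v)); print(n,np.round(P[n],4),r)
for c,u in ((a,[(91.8,91.3),(383,92.3)]),(b,[(215,118.7),(504.6,119.2)])):
    L,R=[onz(c,p,.115) for p in u]; d=L-R; th=np.arctan2(-d[0],d[1]); ex=np.array([np.cos(th),np.sin(th)]);ey=np.array([-ex[1],ex[0]])
    O=((L+R)/2)[:2]+ey*.035
    print("w",np.linalg.norm(d),"yaw",np.degrees(th),"O",O,"knob",O+.045*ex-.15*ey,"handle",O-.052*ex)
```

```text
handle [0.5596 0.0042 0.0851] [0.2, 0.2]
frontL [0.614  0.1302 0.1121] [0.8, 0.8]
frontR [ 0.6108 -0.1905  0.1128] [1.1, 1.1]
knobskirt [ 0.6532 -0.1466  0.1354] [0.6, 0.6]
line_front [ 0.6271 -0.1441  0.176 ] [0.3, 0.3]
deckdot [ 0.6154 -0.1456  0.1158] [0.2, 0.2]
screwL [0.6242 0.1223 0.1149] [0.1, 0.1]
screwR [ 0.6215 -0.1825  0.1156] [0.3, 0.3]
w 0.31827256450832814 yaw -0.8782252554231261 O [0.61236613 0.00418801] knob [ 0.65506174 -0.1464841 ] handle [0.56037224 0.00498503]
w 0.3193558198924615 yaw -0.23075594164094856 O [0.61247613 0.00493261] knob [ 0.65687165 -0.14524741] handle [0.56047655 0.00514203]
```

Heights match the text: deck 0.115, handle 0.085, sampler yaw about -0.5°. The knob axis is at about (0.655,-0.146), so I move above it.

```bash
python3 -m crank '[[[0.02,-0.025,-0.015],0,0],[[0.04,-0.05,-0.03],0,0],[[0.06,-0.075,-0.045],0,0],[[0.08,-0.1,-0.06],0,0],[[0.1,-0.125,-0.08],0,0],[[0.12,-0.145,-0.1],0,0],[[0.143,-0.161,-0.11],0,0],[[0.143,-0.161,-0.125],-0.005,0],[[0.143,-0.161,-0.125],-0.005,0],[[0.143,-0.161,-0.125],-0.005,0]]' ; python3 -c "
from h import *
c=snap('wrist','w4'); d=snap('side','s4'); a=snap('scene','sc4')
print(proj(c,[[.655,-.146,.174],[.624,-.146,.174]]),proj(d,[[.655,-.146,.174]]))
i=np.hstack([c['frame'][60:460,60:580][:, :], cv2.resize(d['frame'][130:290,210:350],(280,400)[:2],interpolation=cv2.INTER_CUBIC)]); cv2.imwrite('pics/m4.png',i)"
```

```text
time: 3.13
ee_pos: [0.6545, -0.1475, 0.252]
tool_rot: [-180.0, 0.1, -0.8]
contact_force: [-0.3, 0.8, 0.7]
finger_gap: 0.0931
[[318.54297803 254.61519518]
 [319.19719278 298.13891172]] [[290.62138141 194.37282799]]
```

View pics/m4.png

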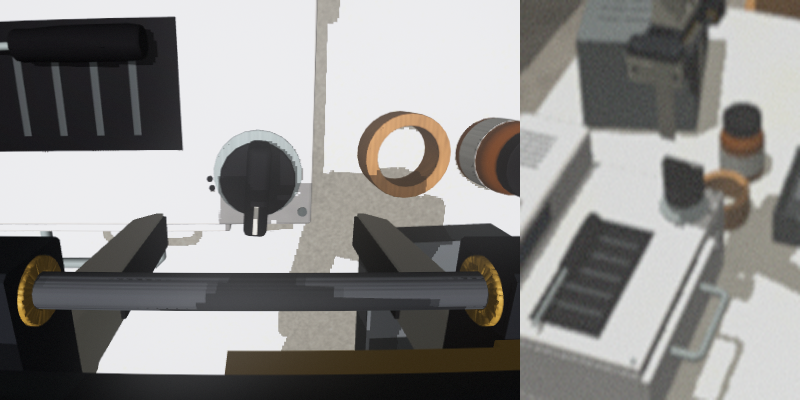

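The bar's white front end is at (316,295) against a prediction of (319,298), so I shift about 2 mm in x and y, then go down and grip.

```bash
python3 -m crank '[[[0.0015,0.003,-0.03],0,0],[[0.0015,0.003,-0.06],0,0],[[0.0015,0.003,-0.085],0,0],[[0.0015,0.003,-0.089],0,0],[[0.0015,0.003,-0.089],0,0.5],[[0.0015,0.003,-0.089],0,0.5],[[0.0015,0.003,-0.089],0,0.75],[[0.0015,0.003,-0.089],0,0.75],[[0.0015,0.003,-0.089],0,1],[[0.0015,0.003,-0.089],0,1]]' ;python3 -m crank '[[[0,0,0],0,1],[[0,0,0],0,1],[[0,0,0],0,1]]'
```

```text
time: 4.12
ee_pos: [0.657, -0.1433, 0.1645]
tool_rot: [180.0, -0.1, -0.7]
contact_force: [1.1, 0.3, 0.6]
finger_gap: 0.0576
time: 4.37
ee_pos: [0.6568, -0.1432, 0.1637]
tool_rot: [180.0, 0.0, -0.7]
contact_force: [0.4, 0.3, 0.1]
finger_gap: 0.038
```

```bash
python3 -m crank '[[[0,0,0],0,1],[[0,0,0],0,1],[[0,0,0],0,1],[[0,0,0],0,1],[[0,0,0],0,1]]'; python3 -m crank '[[[0,0,-0.003],0,1],[[0,0,-0.006],0,1],[[0,0,-0.009],0,1],[[0,0,-0.011],0,1],[[0,0,-0.011],0,1]]'
```

```text
time: 4.78
ee_pos: [0.657, -0.1449, 0.1637]
tool_rot: [179.8, -0.0, -0.7]
contact_force: [2.2, -12.1, -0.8]
finger_gap: 0.0158
time: 5.2
ee_pos: [0.6571, -0.145, 0.1539]
tool_rot: [179.8, -0.1, -0.8]
contact_force: [-0.4, -10.7, 9.8]
finger_gap: 0.0156
```

```bash
python3 -m crank '[[[0,-0.0015,-0.001],0,1],[[0,-0.0015,-0.001],0,1],[[0,-0.0015,-0.001],-0.1,1],[[0,-0.0015,-0.001],-0.2,1],[[0,-0.0015,-0.001],-0.3,1],[[0,-0.0015,-0.001],-0.4,1],[[0,-0.0015,-0.001],-0.4,1]]'
```

```text
time: 5.78
ee_pos: [0.657, -0.146, 0.1533]
tool_rot: [179.9, -0.1, -24.0]
contact_force: [-2.6, -7.5, 10.6]
finger_gap: 0.0157
```

```bash
python3 -m crank '[[[0,-0.001,0],-0.1,1],[[0,-0.001,0],-0.2,1],[[0,-0.001,0],-0.3,1],[[0,-0.001,0],-0.4,1],[[0,-0.001,0],-0.5,1],[[0,-0.001,0],-0.5,1]]'
```

```text
time: 6.28
ee_pos: [0.6566, -0.1468, 0.153]
tool_rot: [179.9, -0.1, -52.7]
contact_force: [-6.0, -6.4, 10.7]
finger_gap: 0.0157
```

```bash
python3 -m crank '[[[-0.001,-0.0005,0],-0.1,1],[[-0.001,-0.0005,0],-0.2,1],[[-0.001,-0.0005,0],-0.3,1],[[-0.001,-0.0005,0],-0.36,1],[[-0.001,-0.0005,0],-0.40,1],[[-0.001,-0.0005,0],-0.40,1]]'; python3 -c "
from h import *
s=bot.state();print(s['ft_torque'])"
```

```text
time: 6.78
ee_pos: [0.6558, -0.1472, 0.1531]
tool_rot: [-180.0, -0.1, -75.4]
contact_force: [-5.4, -5.9, 9.6]
finger_gap: 0.0158
[-0.9455256   1.01420484 -0.03331475]
```

```bash
python3 -m crank '[[[0,0,0.004],0,1],[[0,0,0.008],0,1],[[0,0,0.011],0,1],[[0,0,0.011],0,1],[[0,0,0.011],0,0.75],[[0,0,0.011],0,0.6],[[0,0,0.011],0,0.5],[[0,0,0.011],0,0.4],[[0,0,0.011],0,0.4]]';python3 -m crank '[[[0,0,0.02],0,0.4],[[0,0,0.05],0,0.4],[[-0.03,0.0,0.08],0.1,0.4],[[-0.07,0.04,0.08],0.2,0.4],[[-0.1,0.07,0.08],0.3,0.4],[[-0.1,0.07,0.08],0.3,0.4]]'; python3 -c "
from h import *
st(); c=snap('wrist','w5');d=snap('side','s5')
i=np.hstack([c['frame'][0:400,60:580], cv2.resize(d['frame'][130:290,210:322],(280,400),interpolation=cv2.INTER_CUBIC)]); cv2.imwrite('pics/m5.png',i)"
```

```text
time: 7.53
ee_pos: [0.6558, -0.1461, 0.1625]
tool_rot: [180.0, 0.0, -75.2]
contact_force: [0.5, -0.7, -0.2]
finger_gap: 0.0446
time: 8.03
ee_pos: [0.5533, -0.0741, 0.2435]
tool_rot: [-179.9, -0.0, -57.6]
contact_force: [0.0, -0.2, 0.2]
finger_gap: 0.0554
8.03 [ 0.5533 -0.0741  0.2435] [-179.9   -0.   -57.6] F [ 0.  -0.2  0.2] gap 0.0554 q [-10.  -8.  97.   0.  91. 137.]
```

View pics/m5.png

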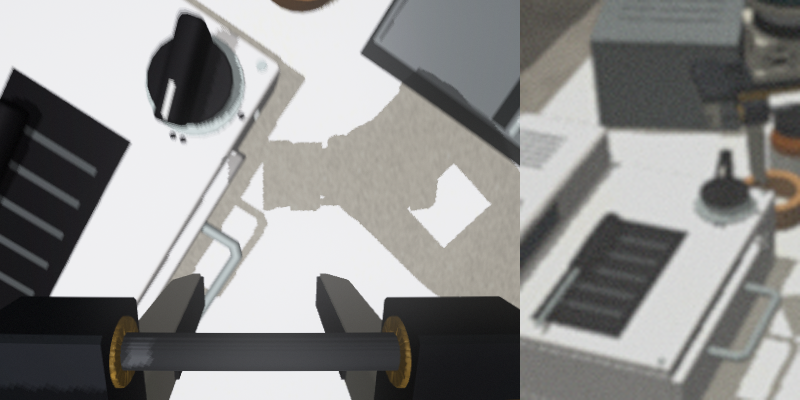

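The knob has turned with its pointer to the robot's left, and the handle is clear. Now I turn the tool to yaw 90 over the handle and narrow the jaws to about 26 mm.

```bash
python3 -m crank '[[[0,0.01,0],0.12,0.6],[[0,0.02,0],0.24,0.72],[[0,0.03,0],0.36,0.72],[[0,0.04,0],0.48,0.72],[[0,0.05,0],0.6,0.72],[[0,0.06,0],0.72,0.72],[[0,0.07,0],0.84,0.72],[[0,0.078,0],0.96,0.72],[[0.003,0.078,0],1.08,0.72],[[0.0065,0.078,0],1.2,0.72]]' >/dev/null; python3 -m crank '[[[0,0,0],0.12,0.72],[[0,0,0],0.24,0.72],[[0,0,0],0.36,0.72],[[0,0,0],0.48,0.72],[[0,0,0],0.6,0.72],[[0,0,0],0.72,0.72],[[0,0,0],0.84,0.72],[[0,0,0],0.96,0.72],[[0,0,0],1.08,0.72],[[0,0,0],1.2,0.72]]' ; python3 -m crank '[[[0,0,0],0.12,0.72],[[0,0,0],0.17,0.72],[[0,0,0],0.17,0.72],[[0,0,0],0.17,0.72]]'; python3 -c "
from h import *
c=snap('wrist','w6');print(proj(c,[[.56,-.04,.0845],[.56,.05,.0845],[.6,0,.115]]),-c['R'].T@c['t'])"
```

```text
time: 9.8
ee_pos: [0.5628, 0.0014, 0.2424]
tool_rot: [-180.0, 0.0, 79.8]
contact_force: [0.6, -0.6, 0.2]
finger_gap: 0.0258
time: 10.13
ee_pos: [0.5626, 0.0015, 0.2424]
tool_rot: [-180.0, 0.0, 89.1]
contact_force: [0.6, -0.9, -0.0]
finger_gap: 0.0264
[[317.60570589 274.09287857]
 [315.81044994 173.2920148 ]
 [366.88246905 239.0817839 ]] [0.56371763 0.07158856 0.38995622]
```

View pics/w6.png

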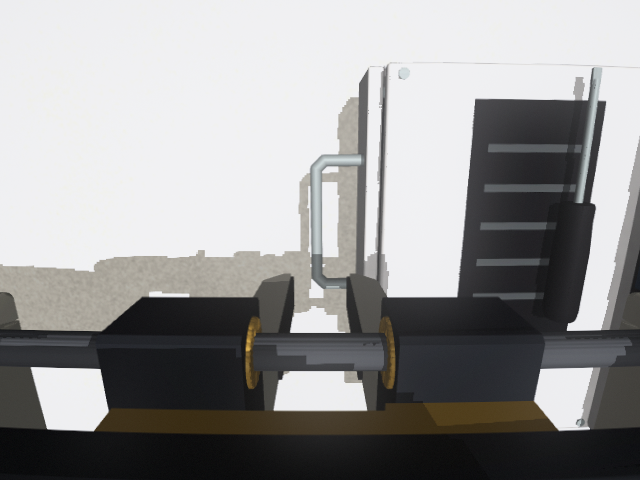

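The handle bar sits at column 318, rows 157–285, with 317 predicted. I descend, grip it and pull gently.

```bash
python3 -m crank '[[[-0.0015,0.003,-0.03],0,0.72],[[-0.0015,0.003,-0.06],0,0.72],[[-0.0015,0.003,-0.09],0,0.72],[[-0.0015,0.003,-0.12],0,0.72],[[-0.0015,0.003,-0.145],0,0.72],[[-0.0015,0.003,-0.158],0,0.72],[[-0.0015,0.003,-0.158],0,0.72]]' ; python3 -m crank '[[[0,0,0],0,0.85],[[0,0,0],0,1],[[0,0,0],0,1],[[0,0,0],0,1],[[0,0,0],0,1],[[0,0,0],0,1]]'
```

```text
time: 10.77
ee_pos: [0.5596, 0.0048, 0.0818]
tool_rot: [-179.8, -0.0, 89.2]
contact_force: [-0.6, -0.8, -0.6]
finger_gap: 0.0258
time: 11.27
ee_pos: [0.5596, 0.0048, 0.0864]
tool_rot: [-179.8, 0.0, 89.2]
contact_force: [-21.7, -0.3, 13.6]
finger_gap: 0.0089
```

```bash
python3 -m crank '[[[-0.01,0,0],0,1],[[-0.02,0,0],0,1],[[-0.03,0,0],0,1],[[-0.03,0,0],0,1]]'
```

```text
time: 11.6
ee_pos: [0.5298, 0.005, 0.0864]
tool_rot: [179.9, -0.0, 89.3]
contact_force: [-2.7, 1.8, 6.9]
finger_gap: 0.0089
```

```bash
python3 -m crank '[[[-0.015,0,0.001],0,1],[[-0.03,0,0.001],0,1],[[-0.045,0,0.001],0,1],[[-0.06,0,0.001],0,1],[[-0.075,0,0.001],0,1],[[-0.088,0,0.001],0,1],[[-0.097,0,0.001],0,1],[[-0.1005,0,0.001],0,1],[[-0.1005,0,0.001],0,1]]'
```

```text
time: 12.35
ee_pos: [0.4296, 0.0054, 0.0866]
tool_rot: [179.9, -0.1, 89.3]
contact_force: [-1.9, 7.8, 2.9]
finger_gap: 0.0091
```

```bash
python3 -m crank '[[[0,0,0],0,0.85],[[0,0,0],0,0.72],[[0,0,0],0,0.72],[[0,0,0.0],0,0.72],[[0,0,0.02],0,0.72],[[0,0,0.05],0,0.72],[[0,0,0.09],0,0.6],[[0.02,-0.02,0.13],0,0.5],[[0.05,-0.05,0.16],0,0.5],[[0.07,-0.07,0.18],0,0.5]]';python3 -m crank '[[[0,0,0],0,0.5],[[0,0,0],0,0.5]]'; python3 -c "
from h import *
st();c=snap('wrist','w7')"; python3 -m crank '[[[0.02,0.02,0],0,0.5],[[0.04,0.05,0],0,0.5],[[0.04,0.05,0],0,0.5],[[0.04,0.05,0],0,0.5]]'; python3 -c "
from h import *
st();d=snap('wrist','w8');c=load('w7')
cv2.imwrite('pics/m7.png',np.vstack([c['frame'][:300],d['frame'][:300]]))"
```

```text
time: 13.18
ee_pos: [0.4952, -0.0601, 0.2621]
tool_rot: [179.9, 0.0, 89.3]
contact_force: [0.2, -0.3, -0.0]
finger_gap: 0.0451
time: 13.35
ee_pos: [0.4953, -0.0604, 0.2602]
tool_rot: [180.0, 0.0, 89.2]
contact_force: [0.3, 0.6, -0.6]
finger_gap: 0.0464
13.35 [ 0.4953 -0.0604  0.2602] [180.    0.   89.2] F [ 0.3  0.6 -0.6] gap 0.0464 q [-10. -16. 102.  -0.  94.  -9.]
time: 13.73
ee_pos: [0.5339, -0.0077, 0.2583]
tool_rot: [-179.9, -0.0, 89.4]
contact_force: [0.1, -0.3, -0.0]
finger_gap: 0.0463
13.73 [ 0.5339 -0.0077  0.2583] [-179.9   -0.    89.4] F [ 0.1 -0.3 -0. ] gap 0.0463 q [ -4. -11.  98.   0.  93.  -3.]
```

View pics/m7.png

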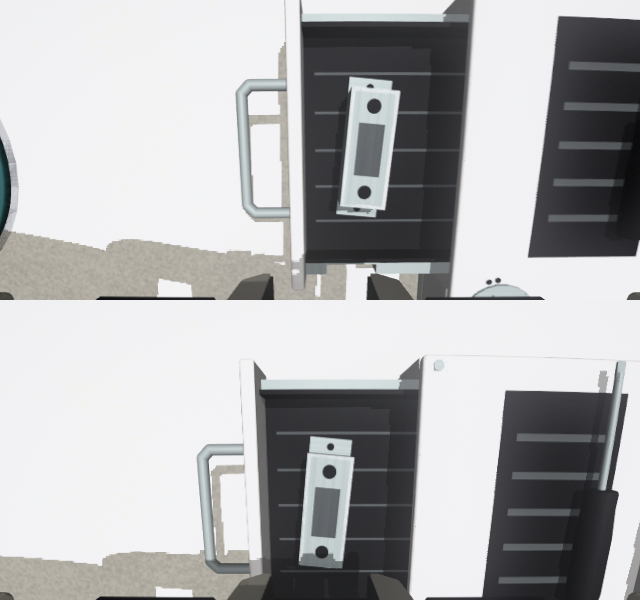

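Both views show the drawer open with the bracket standing inside, turned a few degrees. Its top-face corners are (352,87), (400,91), (386,210), (341,205) in w7 and (308,154), (354,157), (343,268), (299,266) in w8.

```bash
python3 - <<'E'
from h import *
a=load("w7");b=load("w8")
A=[(352,87),(400,91),(386,210),(341,205)];B=[(308,154),(354,157),(343,268),(299,266)]
P=[]
for u,v in zip(A,B):
    X,r=tri((a,u),(b,v)); P.append(X); print(np.round(X,4),r)
print("c",np.mean(P,0))
print("holes",tri((a,(374,106)),(b,(329.5,171.5))),tri((a,(364,192)),(b,(321.5,252))))
for c,U in ((a,A),(b,B)):
    Q=np.array([onz(c,u,.093) for u in U]); d=(Q[0]+Q[1]-Q[2]-Q[3])/2; e=(Q[1]+Q[2]-Q[0]-Q[3])/2
    print("centre",np.mean(Q,0),"L",np.linalg.norm(d),"W",np.linalg.norm(e),"yaw",np.degrees(np.arctan2(-d[0],d[1])),np.degrees(np.arctan2(e[1],e[0])))
print("handle",onz(a,(246,148),.0845),onz(b,(206,208),.0845))
print("front inner top",onz(a,(301,148),.113),onz(b,(258,208),.113), tri((a,(287,2)),(b,(241,60))))
print("deck front", onz(a,(463,148),.115), onz(b,(415,208),.115))
# tray from w1,w2: big compartment inner corners at rim
E
python3 - <<'E'
import cv2,numpy as np
a=cv2.imread('pics/w1.png')[80:280,220:370];b=cv2.imread('pics/w2.png')[130:300,405:565]
cv2.imwrite('pics/tr.png',np.hstack([cv2.resize(a,(390,520),interpolation=cv2.INTER_CUBIC),cv2.resize(b,(400,425),interpolation=cv2.INTER_CUBIC)[:520] if 0 else cv2.copyMakeBorder(cv2.resize(b,(400,425),interpolation=cv2.INTER_CUBIC),0,95,0,0,cv2.BORDER_CONSTANT)]))
E
```

```text
[0.5238 0.0569 0.0948] [0.5, 0.5]
[0.5633 0.0538 0.094 ] [0.1, 0.1]
[ 0.5544 -0.0455  0.0945] [0.1, 0.1]
[ 0.5143 -0.0391  0.1056] [0.7, 0.7]
c [0.53895188 0.00654686 0.09719665]
holes (array([0.54212157, 0.04200484, 0.09437702]), [0.3, 0.3]) (array([ 0.53457265, -0.02918559,  0.09668138]), [0.4, 0.4])
centre [0.53901171 0.00628115 0.093     ] L 0.09933639413554558 W 0.04018672577874501 yaw -5.1944076157079175 -6.076105770816735
centre [0.53905041 0.00512904 0.093     ] L 0.10059138242003184 W 0.039974778981951516 yaw -5.394102182342457 -3.722831197993972
handle [0.43151843 0.00981224 0.0845    ] [0.42997249 0.00969975 0.0845    ]
front inner top [0.48130964 0.00903981 0.113     ] [0.48265604 0.01386865 0.113     ] (array([0.46690427, 0.13693732, 0.05850035]), [3.6, 3.6])
deck front [0.61093668 0.00768057 0.115     ] [0.61218997 0.01300272 0.115     ]
```

View pics/tr.png

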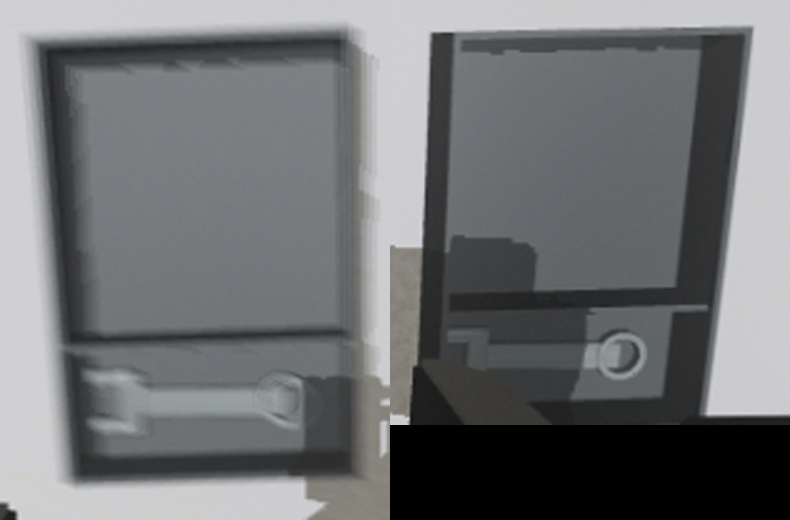

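Run:
```python
from h import *
a=load("w1");b=load("w2");s=load("scene0");d=load("s4");d0=load("side0")
f=lambda c,u,z:np.round(onz(c,u,z)[:2],4)
print("w2 floor TR,BR",f(b,(529,150),.004),f(b,(519.8,245.2),.004),"rim TL",f(b,(422,143),.049),f(b,(422,143),.045),"rim TR",f(b,(549,141.2),.049),f(b,(549,141.2),.045))
print("w1 floor",[f(a,u,.004) for u in [(250.8,105),(352.7,101.2),(258.5,206.9),(352.7,206)]])
print("w1 rim",[f(a,u,.047) for u in [(230.8,96.2),(358.5,90.8),(249,264),(357,263)]])
```

```text
w2 floor TR,BR [ 0.5487 -0.4222] [ 0.4068 -0.4274] rim TL [ 0.5569 -0.2537] [ 0.557  -0.2548] rim TR [ 0.5605 -0.4219] [ 0.5606 -0.4244]
w1 floor [array([ 0.5508, -0.2783]), array([ 0.5547, -0.419 ]), array([ 0.4084, -0.2824]), array([ 0.4088, -0.4211])]
w1 rim [array([ 0.557 , -0.2613]), array([ 0.562 , -0.4224]), array([ 0.3343, -0.2725]), array([ 0.3348, -0.4246])]
```

```bash
python3 -m crank '[[[0.005,0.013,-0.03],-0.04,0.4],[[0.005,0.013,-0.06],-0.08,0.4],[[0.005,0.013,-0.08],-0.08,0.4],[[0.005,0.013,-0.10],-0.08,0.4],[[0.005,0.013,-0.11],-0.08,0.4],[[0.005,0.013,-0.11],-0.08,0.4]]'
```

```text
time: 14.28
ee_pos: [0.5379, 0.0033, 0.1474]
tool_rot: [-179.8, 0.0, 84.6]
contact_force: [-0.2, -0.1, 0.1]
finger_gap: 0.0556
```

The bracket grasp is at (0.539, 0.006), yaw -5.3°, with its top at 0.0945. I lower and grip.

```bash
python3 -m crank '[[[0.001,0.0025,-0.02],0,0.4],[[0.001,0.0025,-0.04],0,0.4],[[0.001,0.0025,-0.055],0,0.4],[[0.001,0.0025,-0.065],0,0.4],[[0.001,0.0025,-0.068],0,0.4],[[0.001,0.0025,-0.068],0,0.4]]'; python3 -m crank '[[[0,0,0],0,0.5],[[0,0,0],0,0.6],[[0,0,0],0,0.7],[[0,0,0],0,0.8],[[0,0,0],0,1],[[0,0,0],0,1]]'
```

```text
time: 14.78
ee_pos: [0.5405, 0.006, 0.082]
tool_rot: [180.0, -0.0, 84.7]
contact_force: [-0.8, -0.2, -0.1]
finger_gap: 0.0556
time: 15.28
ee_pos: [0.5408, 0.0061, 0.0826]
tool_rot: [179.9, -0.0, 84.7]
contact_force: [-2.7, -0.5, 7.4]
finger_gap: 0.0399
```

```bash
python3 -m crank '[[[0,0,0.004],0,1],[[0,0,0.01],0,1],[[0,0,0.02],0,1],[[0,0,0.03],0,1],[[0,0,0.03],0,1]]';  python3 -m crank '[[[0,0,0.025],0,1],[[0,0,0.05],0,1],[[0,0,0.075],0,1],[[0,0,0.1],0,1],[[0,0,0.12],0,1],[[0,0,0.12],0,1]]'
```

```text
time: 15.7
ee_pos: [0.5414, 0.0061, 0.1145]
tool_rot: [179.8, -0.0, 84.7]
contact_force: [0.9, -0.0, -3.1]
finger_gap: 0.0399
time: 16.2
ee_pos: [0.5415, 0.0061, 0.2363]
tool_rot: [179.7, -0.0, 84.7]
contact_force: [0.7, -0.4, -3.1]
finger_gap: 0.0401
```

Held, 3.1 N. I carry it past the tray first, so the wrist camera can look at the compartment.

```bash
python3 -m crank '[[[-0.002,-0.015,0],0.01,1],[[-0.006,-0.04,0],0.02,1],[[-0.01,-0.075,0],0.03,1],[[-0.015,-0.11,0],0.05,1],[[-0.02,-0.145,0],0.06,1],[[-0.025,-0.18,0],0.07,1],[[-0.03,-0.215,0],0.09,1],[[-0.035,-0.25,0],0.1,1],[[-0.04,-0.285,0],0.115,1],[[-0.045,-0.32,0],0.115,1]]' >/dev/null; python3 -m crank '[[[-0.004,-0.035,0],0,1],[[-0.008,-0.07,0],0,1],[[-0.012,-0.1,0],0,1],[[-0.015,-0.125,0],0,1],[[-0.016,-0.135,0],0,1],[[-0.016,-0.135,0],0,1],[[-0.016,-0.135,0],0,1],[[-0.016,-0.135,0],0,1]]'; python3 -c "
from h import *
st();c=snap('wrist','w9');print(-c['R'].T@c['t'])
x,y=.480,-.343
t=np.radians(1.3);R=np.array([[np.cos(t),-np.sin(t)],[np.sin(t),np.cos(t)]])
f=c['frame'].copy()
for z,col,dx,dy in ((.004,(0,0,255),.075,.076),(.049,(0,255,0),.079,.08)):
  P=[[*(R@np.array([sx*dx,sy*dy])+[x,y]),z] for sx,sy in ((1,1),(1,-1),(-1,-1),(-1,1))]
  p=proj(c,P); cv2.polylines(f,[np.round(p).astype(int)],True,col,1); print(np.round(p))
cv2.imwrite('pics/m9.png',cv2.resize(f[:400],(800,500),interpolation=cv2.INTER_CUBIC))"
```

```text
time: 17.7
ee_pos: [0.4796, -0.4479, 0.2311]
tool_rot: [-180.0, -0.0, 91.3]
contact_force: [0.2, -0.4, -3.0]
finger_gap: 0.0402
17.7 [ 0.4796 -0.4479  0.2311] [-180.    -0.    91.3] F [ 0.2 -0.4 -3. ] gap 0.0402 q [-45.   4.  86.   0.  90. -47.]
[ 0.47805448 -0.37792967  0.37866609]
[[401.  28.]
 [394. 188.]
 [251. 188.]
 [244.  28.]]
[[418.   6.]
 [408. 198.]
 [237. 197.]
 [228.   6.]]
```

View pics/m9.png

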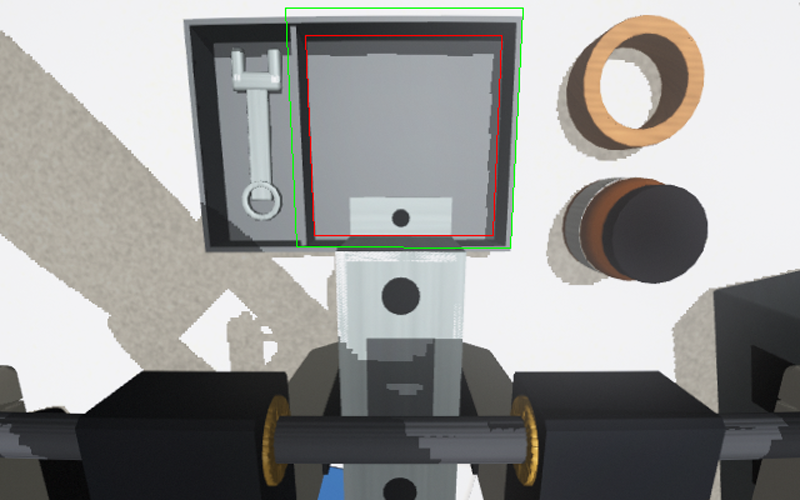

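The view shows the empty compartment between the divider and the right wall. The tray's outer rim corners are at (184,20), (523,17), (511,249), (205,251) in the 1.25x picture.

Run:
```python
from h import *
c=load("w9")
for z in (.045,.049):
    T=np.array([onz(c,(u/1.25,v/1.25),z) for u,v in [(184,20),(523,17),(511,249),(205,251)]])
    ctr=T.mean(0); ex=(T[1]+T[2]-T[0]-T[3])/2; ey=(T[0]+T[1]-T[2]-T[3])/2
    e=ex/np.linalg.norm(ex)
    print(z,np.linalg.norm(ex),np.linalg.norm(ey),np.degrees(np.arctan2(ex[1],ex[0])),np.degrees(np.arctan2(-ey[0],ey[1])),"ctr",ctr,"big",ctr+e*.036)
# bracket in hand: top corners/feet
for u in [(336,252),(466,252)]: print("brk top far",onz(c,(u[0]/1.25,u[1]/1.25),.246))
for u in [(350,198),(452,198)]: print("foot far",onz(c,(u[0]/1.25,u[1]/1.25),.199))
```

```text
0.045 0.23040287036027526 0.15815913337105958 1.5394321221179466 1.2880891906859802 ctr [ 0.44549963 -0.3475091   0.045     ] big [ 0.48148664 -0.34654196  0.045     ]
0.049 0.22764079321429878 0.1562631165070832 1.5394321221179517 1.2880891906860008 ctr [ 0.4458899  -0.34787378  0.049     ] big [ 0.48187691 -0.34690665  0.049     ]
brk top far [ 0.45946394 -0.39808429  0.246     ]
brk top far [ 0.49827386 -0.39719525  0.246     ]
foot far [ 0.4586182  -0.38372774  0.199     ]
foot far [ 0.49869088 -0.38280866  0.199     ]
```

```bash
python3 -m crank '[[[0,0.015,0],0,1],[[0.001,0.04,0],0,1],[[0.002,0.07,0],0,1],[[0.002,0.095,0],0,1],[[0.002,0.102,0],0,1],[[0.002,0.102,-0.02],0,1],[[0.002,0.102,-0.05],0,1],[[0.002,0.102,-0.08],0,1],[[0.002,0.102,-0.1],0,1],[[0.002,0.102,-0.1],0,1]]'; python3 -m crank '[[[0,0,-0.02],0,1],[[0,0,-0.04],0,1],[[0,0,-0.06],0,1],[[0,0,-0.075],0,1],[[0,0,-0.08],0,1],[[0,0,-0.08],0,1],[[0,0,-0.08],0,1]]'; python3 -c "
from h import *
c=snap('wrist','w10')"
```

```text
time: 18.58
ee_pos: [0.4801, -0.3447, 0.1271]
tool_rot: [-179.7, -0.2, 91.3]
contact_force: [-1.5, 0.9, -3.8]
finger_gap: 0.0395
time: 19.17
ee_pos: [0.482, -0.347, 0.0532]
tool_rot: [179.9, 0.1, 91.3]
contact_force: [-0.0, -1.0, -2.7]
finger_gap: 0.04
```

```bash
python3 -m crank '[[[0,0,-0.004],0,1],[[0,0,-0.008],0,1],[[0,0,-0.011],0,1],[[0,0,-0.011],0,1],[[0,0,-0.011],0,1]]'; python3 -m crank '[[[0,0,-0.0015],0,1],[[0,0,-0.0015],0,1],[[0,0,-0.0015],0,1]]';  python3 -m crank '[[[0,0,-0.001],0,1],[[0,0,-0.001],0,1],[[0,0,-0.001],0,1]]'
```

```text
time: 19.63
ee_pos: [0.4813, -0.3468, 0.0404]
tool_rot: [-180.0, -0.0, 91.3]
contact_force: [-0.5, 0.4, -3.5]
finger_gap: 0.0397
time: 19.88
ee_pos: [0.4814, -0.3469, 0.0391]
tool_rot: [-180.0, -0.0, 91.3]
contact_force: [0.4, 0.1, -3.9]
finger_gap: 0.0396
time: 20.13
ee_pos: [0.4816, -0.347, 0.0387]
tool_rot: [180.0, 0.0, 91.3]
contact_force: [-2.0, 2.8, 4.1]
finger_gap: 0.0397
```

Contact at 0.0387, which was the expected height. I release, then lift.

```bash
python3 -m crank '[[[0,0,0],0,0.54],[[0,0,0],0,0.5],[[0,0,0],0,0.45],[[0,0,0],0,0.4],[[0,0,0],0,0.38],[[0,0,0],0,0.38]]'; python3 -m crank '[[[0,0,0.01],0,0.38],[[0,0,0.03],0,0.38],[[0,0,0.06],0,0.38],[[0,0,0.1],0,0.4],[[-0.01,0,0.14],0,0.5],[[-0.02,0.02,0.16],0,0.6],[[-0.03,0.05,0.16],0,0.72],[[-0.035,0.08,0.16],0,0.72],[[-0.04,0.11,0.16],0,0.72],[[-0.05,0.14,0.16],0,0.72]]';python3 -c "
from h import *
st();snap('scene','sc11')"
```

```text
time: 20.63
ee_pos: [0.4815, -0.3469, 0.0381]
tool_rot: [180.0, 0.0, 91.3]
contact_force: [-0.0, 0.4, 0.6]
finger_gap: 0.0575
time: 21.47
ee_pos: [0.4311, -0.2057, 0.199]
tool_rot: [180.0, 0.0, 91.2]
contact_force: [0.7, -0.6, 0.8]
finger_gap: 0.0263
21.47 [ 0.4311 -0.2057  0.199 ] [180.    0.   91.2] F [ 0.7 -0.6  0.8] gap 0.0263 q [-29. -18. 109.   0.  89. -30.]
```

```bash
python3 -m crank '[[[0,0.02,0],0,0.72],[[0,0.055,0],-0.01,0.72],[[0,0.09,0],-0.02,0.72],[[0,0.125,0],-0.03,0.72],[[-0.001,0.16,0],-0.03,0.72],[[-0.001,0.19,0],-0.03,0.72],[[-0.001,0.205,0],-0.03,0.72],[[-0.001,0.211,0],-0.03,0.72],[[-0.001,0.211,0],-0.03,0.72],[[-0.001,0.211,0],-0.03,0.72]]'; python3 -c "
from h import *
st();c=snap('wrist','w12');print(proj(c,[[.430,-.04,.0845],[.430,.05,.0845],[.47,0,.113]]))
d=load('sc11')['frame']
cv2.imwrite('pics/m12.png',np.hstack([cv2.resize(c['frame'][60:360,120:520],(400,300)),cv2.resize(d[180:320,140:330],(400,300),interpolation=cv2.INTER_CUBIC)]))"
```

```text
time: 22.35
ee_pos: [0.4305, 0.0037, 0.1985]
tool_rot: [180.0, 0.0, 89.6]
contact_force: [0.4, -0.3, 0.4]
finger_gap: 0.0262
22.35 [0.4305 0.0037 0.1985] [180.    0.   89.6] F [ 0.4 -0.3  0.4] gap 0.0262 q [ -3. -25. 114.  -0.  91.  -2.]
[[319.52685747 295.79611652]
 [318.59248612 180.53518668]
 [377.66164655 257.85626637]]
```

View pics/m12.png

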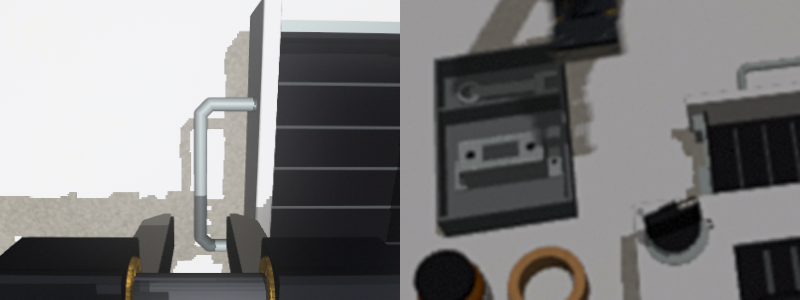

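The bracket stands centred in the large compartment, and the handle is at column 320 (319 predicted). I grip the handle and push the drawer shut.

```bash
python3 -m crank '[[[0,0.001,-0.03],0,0.72],[[0,0.001,-0.06],0,0.72],[[0,0.001,-0.09],0,0.72],[[0,0.001,-0.112],0,0.72],[[0,0.001,-0.112],0,0.72],[[0,0.001,-0.112],0,0.85],[[0,0.001,-0.112],0,1],[[0,0.001,-0.112],0,1],[[0,0.001,-0.112],0,1],[[0,0.001,-0.112],0,1]]'; python3 -m crank '[[[0.01,0,0],0,1],[[0.025,0,0],0,1],[[0.04,0,0],0,1],[[0.055,0,0],0,1],[[0.07,0,0],0,1],[[0.085,0,0],0,1],[[0.1,0,0],0,1],[[0.112,0,0],0,1],[[0.12,0,0],0,1],[[0.12,0,0],0,1]]'
```

```text
time: 23.23
ee_pos: [0.4313, 0.0048, 0.0879]
tool_rot: [179.9, 0.0, 89.5]
contact_force: [-1.6, -3.6, 8.2]
finger_gap: 0.0094
time: 24.07
ee_pos: [0.5527, 0.0039, 0.088]
tool_rot: [179.8, 0.1, 89.5]
contact_force: [2.0, -10.6, 6.8]
finger_gap: 0.0089
```

```bash
python3 -m crank '[[[0.004,0,0],0,1],[[0.007,0,0],0,1],[[0.009,0,0],0,1],[[0.009,0,0],0,1],[[0.009,0,0],0,1]]'; python3 -m crank '[[[0.001,0,0],0,1],[[0.002,0,0],0,1],[[0.002,0,0],0,1]]'
```

```text
time: 24.48
ee_pos: [0.5595, 0.0038, 0.0879]
tool_rot: [180.0, 0.1, 89.5]
contact_force: [-9.8, -11.7, 11.3]
finger_gap: 0.0093
time: 24.73
ee_pos: [0.5597, 0.0039, 0.0878]
tool_rot: [-179.7, 0.1, 89.5]
contact_force: [-30.8, -10.5, 22.4]
finger_gap: 0.0087
```

The drawer stops at 0.5597 (it was 0.5596 when shut) against 31 N, so it is closed. I release, back off upwards and look.

```bash
python3 -m crank '[[[-0.001,0,-0.001],0,1],[[-0.001,0,-0.001],0,0.85],[[-0.001,0,-0.001],0,0.74],[[-0.001,0,-0.001],0,0.72],[[-0.001,0,-0.001],0,0.72],[[-0.001,0,-0.001],0,0.72],[[-0.001,0,0.02],0,0.72],[[-0.001,0,0.05],0,0.72],[[-0.001,0,0.09],0,0.72],[[-0.001,0,0.13],0,0.72]]'; python3 -m crank '[[[-0.02,-0.02,0.03],0,0.72],[[-0.05,-0.06,0.06],0,0.72],[[-0.08,-0.1,0.09],0,0.72],[[-0.1,-0.14,0.12],0,0.72],[[-0.11,-0.17,0.15],0,0.72],[[-0.11,-0.2,0.16],0,0.72],[[-0.11,-0.22,0.16],0,0.72],[[-0.11,-0.22,0.16],0,0.72],[[-0.11,-0.22,0.16],0,0.72]]'; python3 -c "
from h import *
st();c=snap('wrist','w13');a=snap('scene','sc13');d=snap('side','s13')
d0=load('side0')['frame']
r=lambda f,x,y,w,h,s:cv2.resize(f[y:y+h,x:x+w],s,interpolation=cv2.INTER_CUBIC)
top=cv2.resize(c['frame'][:300],(800,340));bot=np.hstack([r(a['frame'],140,180,280,182,(400,260)),r(d['frame'],200,130,220,143,(400,260))])
cv2.imwrite('pics/m13.png',np.vstack([top,bot]))
print('handle pred shut',proj(c,[[.5596,.005,.0845]])*[1.25,1.133])"
```

```text
time: 25.57
ee_pos: [0.5599, 0.0052, 0.2171]
tool_rot: [-179.9, -0.0, 89.6]
contact_force: [-0.2, 0.5, -0.8]
finger_gap: 0.0263
time: 26.32
ee_pos: [0.4501, -0.217, 0.377]
tool_rot: [180.0, 0.0, 89.4]
contact_force: [0.0, -0.2, -0.2]
finger_gap: 0.0258
26.32 [ 0.4501 -0.217   0.377 ] [180.    0.   89.4] F [ 0.  -0.2 -0.2] gap 0.0258 q [-29. -15.  91.  -0. 105. -28.]
handle pred shut [[520.2122245    6.48939478]]
```

Picture viewing is used up, so I check numerically: the differences against the first pictures, and the height of the knob's top in the side view.

Run:
```python
from h import *
a0,a1=load("scene0"),load("sc13"); d0,d1=load("side0"),load("s13")
for n,p,q in (("scene",a0,a1),("side",d0,d1)):
    df=cv2.GaussianBlur(cv2.absdiff(p["frame"],q["frame"]).max(2),(5,5),0)
    m=(df>40).astype(np.uint8); k,l,s,ce=cv2.connectedComponentsWithStats(m)
    print(n,[s[i].tolist() for i in range(1,k) if s[i][4]>25])
# handle registration: match initial handle patch in new scene/side image
for n,p,q,(x,y,w,h) in (("scene handle",a0,a1,(300,244,60,26)),("side handle",d0,d1,(284,236,36,40)),("side bottle",d0,d1,(160,335,60,75)),("scene rack",a0,a1,(420,160,80,85)),("scene jar",a0,a1,(140,290,50,50)),("scene tape",a0,a1,(185,290,50,50)),("scene wrench",a0,a1,(160,206,58,26)),("scene driver",a0,a1,(300,300,100,35))):
    t=p["frame"][y:y+h,x:x+w]; r=q["frame"][y-10:y+h+10,x-10:x+w+10]
    R=cv2.matchTemplate(r,t,cv2.TM_CCOEFF_NORMED); _,v,_,loc=cv2.minMaxLoc(R); print(n,round(v,3),"shift",loc[0]-10,loc[1]-10)
th=np.radians(-75); e=np.array([np.cos(th),np.sin(th)])*.031
for tag in ("s4","s13"):
    c=load(tag); g=c["frame"].max(2)
    ee=np.array([.031,0]) if tag=="s4" else e
    for z in (.174,.162):
        print(tag,z,np.round(proj(c,[[.6555+s*ee[0],-.1465+s*ee[1],z] for s in (-1,0,1)]),1).tolist())
    for u in range(282,302,2): 
        col=g[180:225,u]; rows=np.where(col<70)[0]; print(u,(rows[0]+180,rows[-1]+180) if len(rows) else None,end=" ")
    print()
```

```text
scene [[90, 0, 304, 224, 24708], [0, 10, 120, 63, 3314], [229, 33, 7, 7, 31], [1, 66, 31, 17, 141], [0, 76, 72, 41, 1433], [300, 91, 39, 25, 177], [285, 117, 20, 6, 67], [311, 116, 37, 13, 83], [22, 120, 7, 13, 65], [19, 141, 24, 42, 643], [265, 266, 18, 15, 122], [255, 279, 5, 8, 27]]
side [[335, 0, 203, 133, 12492], [491, 7, 24, 32, 454], [521, 7, 119, 118, 1842], [517, 9, 17, 9, 125], [626, 45, 14, 3, 30], [412, 111, 228, 291, 31987], [500, 136, 16, 6, 46], [280, 189, 23, 16, 195], [362, 194, 14, 8, 76], [368, 207, 8, 11, 44], [396, 210, 15, 15, 104], [498, 277, 5, 13, 41], [510, 348, 25, 22, 277]]
scene handle 0.999 shift 0 0
side handle 0.997 shift 0 0
side bottle 0.998 shift 0 0
scene rack 1.0 shift 0 0
scene jar 1.0 shift 0 0
scene tape 1.0 shift 0 0
scene wrench 0.851 shift 0 0
scene driver 0.999 shift 0 0
s4 0.174 [[301.0, 196.1], [290.5, 194.2], [280.1, 192.4]]
s4 0.162 [[301.1, 199.7], [290.7, 197.8], [280.3, 196.0]]
282 None 284 (np.int64(194), np.int64(209)) 286 (np.int64(195), np.int64(211)) 288 (np.int64(195), np.int64(211)) 290 (np.int64(195), np.int64(212)) 292 (np.int64(196), np.int64(212)) 294 (np.int64(197), np.int64(211)) 296 (np.int64(198), np.int64(210)) 298 (np.int64(198), np.int64(210)) 300 (np.int64(199), np.int64(208)) 
s13 0.174 [[289.5, 200.5], [290.5, 194.2], [291.5, 188.2]]
s13 0.162 [[289.6, 204.1], [290.7, 197.8], [291.6, 191.8]]
282 None 284 (np.int64(205), np.int64(210)) 286 (np.int64(203), np.int64(211)) 288 (np.int64(202), np.int64(211)) 290 (np.int64(202), np.int64(212)) 292 (np.int64(191), np.int64(212)) 294 (np.int64(201), np.int64(211)) 296 (np.int64(202), np.int64(211)) 298 (np.int64(203), np.int64(210)) 300 (np.int64(205), np.int64(208))
```

```bash
python3 -c "
from h import *
bot.close_job(); st()"
```

```text
the job is handed in; nothing more can be done
the job is handed in; nothing more can be done
```

The job is done and handed in at about 26 s on the robot clock, with the arm clear of everything.

**What I did:**
- **Lock:** I pushed the knob in about 11 mm, turned it clockwise to about 1.3 rad and let it spring up.
- **Drawer:** I pulled it open 0.13 m and later pushed it shut. The handle stopped at x = 0.5597 (0.5596 when first shut), with about 31 N resisting.
- **Bracket:** I lifted it out and lowered it onto its feet in the large compartment. It touched down with the tool at 0.0387 m, where about 0.038 m was expected, and only then did I release it.

**Last checks against the first pictures:**
- **In place:** The handle, bottle, tube rack, jar, tape core and screwdriver all matched with no shift (0.997 or better).
- **Knob:** Its skirt sits at the same height in the side view as before the push, so it is up. The top edge of the grip bar alone was ambiguous in that view.
- **Wrench:** The match was weaker (0.85), with no shift. I put this down to the arm or its shadow; an earlier view, taken after placing the bracket, showed the wrench in its compartment.
- **Not seen:** My last combined picture could not be viewed because the limit of 12 was reached, so the final state was checked numerically. The bracket was last seen standing centred in the compartment before the drawer was shut.

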